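Start the spindle thread of the screw press

TASK

The spindle of the small bench press has just been put back and its thread only rests on top of the thread in the boss. Take the black sleeve on the crank, turn the crank backward (anticlockwise seen from above) until the spindle drops into its thread, then turn it forward (clockwise) one full turn from there so that it screws down, and stop. Finish while still gripping the sleeve, and leave the bottle, jar and little box beside the press where they stand.

Things in the scene. Friction and masses are not known exactly. Their poses are not given: they have to be found in the camera images.
- press: the press, fixed: grey base 120x150x12 mm, two steel columns 110 mm apart along its y, aluminium bridge, in it a round threaded boss (54 mm across, top 130 mm above the bench) and the upright steel spindle with its crank. Origin: centre of the base's underside, under the spindle axis; z up.
- crank_hub (a point): centre of the flat top of the crank hub, on the vertical axis of the spindle, about 180 mm above the bench at the start; moves up and down with the spindle. It is 5 mm above the top face of the crank arm (20 mm wide, 12 mm thick). Nothing stands above it except the crank pin and sleeve.
- sleeve_mid (a point): centre of the black grip sleeve, an upright cylinder 18 mm across, 38 mm tall, on a thin steel pin 45 mm from the spindle axis. It rests on the crank arm (centre then 14 mm above crank_hub). It turns freely on the pin and slides up it by at most 30 mm, so the hand need not turn and can stay level while the spindle moves. The pin's cap (14 mm across) tops out 72 mm above the arm.
- sleeve: the same sleeve; origin at the centre of its underside, z up. Its yaw tells nothing.
- spindle_turn (a joint): turn of the spindle in rad; grows when turned forward (clockwise seen from above), 2 pi a turn. Starts between 1.2 and 2.5. The place where it drops differs each time and lies 0.5 to 3.2 rad backward of the start. It stays where it is left; turning takes some 0.1 N m.
- spindle_height (a joint): height of the spindle (m), 0 when on the very start of the boss's thread (pitch 10 mm). Its weight (about 0.7 kg) keeps it on the thread. It starts at 0 to -0.0055; turned backward it climbs slowly to 0, then falls suddenly to about -0.010 as it passes the thread start; from there each turn forward lowers it 10 mm more.
- dropper_bottle_mid (a point): half-way up a loose brown dropper bottle, 30 mm across, 84 mm tall, standing beside the press; to be left alone.
- white_jar_mid (a point): half-way up a loose small white jar, 27 mm across, 51 mm tall, beside the press; to be left alone.
- small_box_mid (a point): centre of a loose little carton 46x46x19 mm beside the press; to be left alone.

How it is judged:
By the outcome, as a careful person would: the job done as asked, in the order asked, and still so for the second after the job is handed in, while the arm keeps its last pose, push and grip.
It also fails if it takes over 58 s, if anything falls off the work surface, if the arm or the gripper's body presses on something with over 40 N, if the wrist force passes 120 N, or if a joint passes its speed limit or range.

ROBOT

A 7-joint arm with a two-finger parallel gripper is mounted at the origin on the work surface; the furniture and walls round the work are solid. World frame = base frame: x ahead of the robot, y to its left, z up, the work surface at z = 0. Lengths are in m, angles in rad, forces in N, time in s.
With the tool pointing down it reaches from about 0.4 to 0.85 m from the base axis. Payload 4.4 kg.
Tool frame: the origin (TCP) lies at the very end of the fingers, on their centre line; the grasp point (between the pads) lies 19 mm behind it; z points along the fingers, x is the direction in which the jaws open and shut, and the axes are right-handed (so a half turn about z gives the same grasp; the last joint's range is limited). The gripper opens to 94 mm and grips with 3 to 60 N. Pads are 16 mm wide; open, the fingers measure 119 mm over their backs; the gripper's body (75 mm by 177 mm) begins 78 mm behind the grasp point.
Start: joints at [-1.399, 0.628, 0.038, 1.517, -0.027, 0.996, -0.02], TCP at [0.153, 0.632, 0.205] pointing down, gripper open.
Joint ranges: [-3.06, 3.06], [-0.37, 2.12], [-1.25, 1.32], [0.18, 2.47], [-1.1, 4.24], [0.23, 1.98], [-2.94, 2.94]. Speed limits (rad/s): [2.57, 2.57, 3.14, 3.14, 3.14, 3.14, 3.14].

INTERFACE

Orientations are given as a rotation vector (axis times angle).
In Python, from rig import bot gives the robot as it stands. The module is installed in compiled form; this text tells all that it offers.
- The arm moves only by the tool drive_tool, never from a script. Its argument "moves" is a list of rows, each an object of numbers: "dx", "dy", "dz": the shift along the world's x, y, z in cm; "yaw": the turn about the world's z in rad; "fingers": the closure, from 0 (fully open) to 1 (shut). In form: [{"dx": .., "dy": .., "dz": .., "yaw": .., "fingers": ..}, ...]. A call has 1 to 10 rows; each row shifts and turns the pose as measured when the row begins; what a row does not reach is not made up. A row lasts 1/10 s, in which the tool goes at most 50 mm and 8.59 degrees, less where a joint would pass 70% of its speed; a pose out of reach is approached as far as the arm can. A call is refused whole if a number of a shift passes 5 or a number of a turn 0.15, either way. A call with a gripper value outside its range is refused whole. The fingers move at their own pace and stop on an object; "squeeze" is the grip in N (left out, the last holds). Time passes only in rows, so rows that do not move let the fingers close. It gives the time, the measured TCP pose, the force and the opening at its end, in the units of the state.
- bot.sense(): the state, without advancing time (a new reading comes with each control period).
- bot.read_camera(name): name is "side" or "top"; returns (picture, depth): 384x512x3 uint8, blue, green, red; 384x512 float32, m along the optical axis (not along the pixel's ray), 0 where there is no reading.
- bot.get_calibration(name): a dict with "fx", "fy", "cx", "cy" (pixels), "rvec" (rotation vector, rad) and "tvec" (3), from world to camera coordinates, as OpenCV has them. Camera axes: x right, y down, z forward; pixel columns grow to the right and rows downward; lengths in m; the calibration is good to about 2 mm. A picture is of the moment at which its call begins. get_calibration takes no time and is no camera call.
- bot.sign_off(): hands the job in, once; it reports no verdict.
The state is a dict: "t": time; "joint_positions": joint angles; "dq": joint speeds; "effort": joint torques, N m; "tcp_pos": TCP position; "ee_rot": TCP orientation; "wrist_force": force on the tool from outside, world axes, zero at the start; "torque": the same for the moment, N m; "grip_width": finger opening in m.
Only numpy, scipy, OpenCV 4.12 (cv2) and the standard library are available. Lean on these libraries where they do the work, as an engineer would, in place of code of your own. Each camera call takes 0.05 s, during which the arm holds its last target. There are 200 camera calls.

## Working session

There is one attempt and no reset: what is moved stays moved. The work goes in short steps, Python scripts to look and compute and a tool call to move; the robot and the scene stay as the last step left them, time stands still between calls to the robot, and variables do not carry over. Pictures are saved under pics/ and viewed, on a budget of 10 in all, crops included, one or two more only if the job needs it, and the job is handed in when it is done.

Besides the shell and the picture viewer there is one more tool, called after ">>>" by a JSON object that holds its "api" and its "payload". drive_tool: Moves the arm, as the interface text tells. Its arguments: {"type":"object","properties":{"moves":{"type":"array"},"squeeze":{"type":"number"}},"required":["moves"]}

```bash
mkdir -p pics; cat > h.py <<'E'
import numpy as np, cv2
from rig import bot
def cal(n):
    c=bot.get_calibration(n); K=np.array([[c['fx'],0,c['cx']],[0,c['fy'],c['cy']],[0,0,1.]])
    R=cv2.Rodrigues(np.array(c['rvec'],float))[0]; return K,R,np.array(c['tvec'],float).ravel()
def cloud(n,d):
    K,R,t=cal(n); v,u=np.indices(d.shape)
    p=np.stack([(u-K[0,2])/K[0,0]*d,(v-K[1,2])/K[1,1]*d,d],-1)
    return (p-t)@R
def ray(n,u,v,z):
    K,R,t=cal(n); o=-R.T@t; r=R.T@np.linalg.inv(K)@[u,v,1]; return o+r*(z-o[2])/r[2]
def shot(n,name):
    p,d=bot.read_camera(n); cv2.imwrite(f'pics/{name}.png',p); np.savez(f'pics/{name}.npz',p=p,d=d); return p,d
E
python3 - <<'E'
from h import *
for n in('top','side'):
    p,d=shot(n,n+'0'); K,R,t=cal(n); print(n,-R.T@t,R[2],K[0,0])
s=bot.sense(); print(s)
cv2.imwrite('pics/both0.png',cv2.resize(np.hstack([np.load('pics/top0.npz')['p'],np.load('pics/side0.npz')['p']]),(800,300)))
E
```

```text
top [ 0.47680282 -0.01648593  1.02522151] [ 0.04409044  0.00187591 -0.99902578] 438.5729550258585
side [ 0.14610176 -0.66138762  0.49612721] [ 0.45186269  0.77163272 -0.447664  ] 364.08895302770964
{'t': 0.1, 'joint_positions': array([-1.3988103 ,  0.62921403,  0.03844971,  1.51825856, -0.02695868,
        0.99629803, -0.02000897]), 'dq': array([-0.00027377, -0.00192358,  0.00029251, -0.00199593, -0.00099257,
       -0.00021982, -0.00165362]), 'effort': array([ 3.09956733e-03, -5.50799704e+01,  1.14762783e+00, -1.87119895e+01,
       -5.21462469e-02,  1.91822107e-02,  4.62744117e-05]), 'tcp_pos': array([0.15295455, 0.63113753, 0.20467487]), 'ee_rot': array([ 2.46840315e+00,  1.94161944e+00, -1.99740904e-03]), 'wrist_force': array([-0.42745126, -0.16102729,  0.22970658]), 'torque': array([ 0.00766241,  0.02301109, -0.03748737]), 'grip_width': 0.09373701584448633}
```

View pics/top0.png

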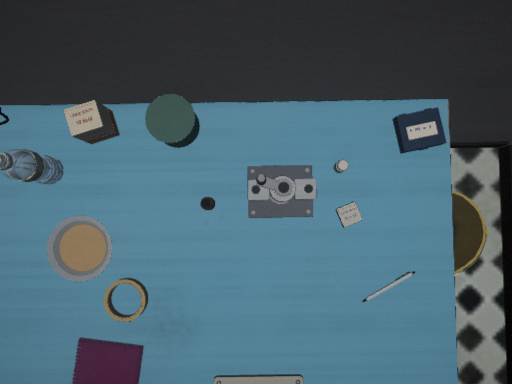

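View pics/side0.png

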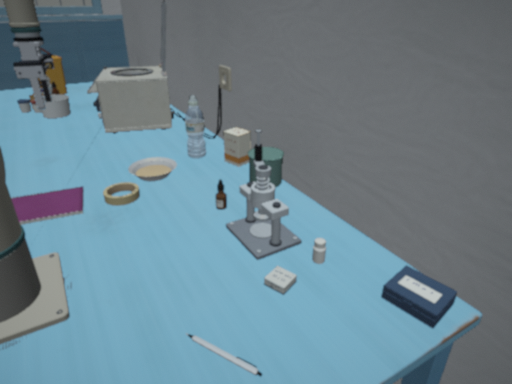

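The top view shows the press at about (281,190), with the hub near (283,187) and the sleeve cap near (261,180). The bottle is at (208,203), the jar at (341,166) and the box at (349,214). The side view shows the sleeve upright at (258,150). Next I'll measure these.

```bash
python3 - <<'E'
from h import *
f=np.load('pics/top0.npz'); p,d=f['p'],f['d']; P=cloud('top',d)
c=P[160:222,244:320].reshape(-1,3); 
for lo,hi in((.005,.03),(.1,.135),(.135,.16),(.16,.178),(.178,.2),(.2,.26)):
    m=(c[:,2]>lo)&(c[:,2]<hi); q=c[m]; print(lo,hi,m.sum(),q.mean(0).round(4) if m.any() else'',np.round((q.min(0)+q.max(0))/2,4) if m.any() else '')
for n,(u,v) in dict(bottle=(208,203),jar=(341,166),box=(349,214)).items(): print(n,P[v-3:v+4,u-3:u+4].reshape(-1,3).mean(0).round(3))
print((P[172:204:2,250:300:3,2]*1000).astype(int))
a=cv2.resize(p[160:222,240:364],None,fx=6,fy=6,interpolation=cv2.INTER_CUBIC)
cv2.imwrite('pics/crop0.png',a)
E
```

```text
0.005 0.03 1913 [ 0.5204 -0.0573  0.0121] [ 0.5268 -0.0648  0.0129]
0.1 0.135 1043 [ 0.523  -0.0602  0.1126] [ 0.5246 -0.0564  0.1175]
0.135 0.16 0  
0.16 0.178 303 [ 0.5285 -0.0451  0.1744] [ 0.5272 -0.038   0.1703]
0.178 0.2 61 [ 0.5246 -0.0523  0.1802] [ 0.5248 -0.0379  0.1884]
0.2 0.26 81 [ 0.5371 -0.0133  0.2304] [ 0.5373 -0.013   0.2246]
bottle [0.497 0.099 0.099]
jar [ 0.577 -0.192  0.051]
box [ 0.47  -0.214  0.019]
[[ 13  14  11  10  17  10  11  12  10   9  12  10  11  14  13  11   9]
 [ 11  14  13 245 245  10  14  11  11  12  11  10  13  11  12  14   9]
 [ 14  14  11 246 241  11   9  13   9  10 131 130 129  12  10  10   9]
 [ 13  14 206 246 244 207 171 171 126 129 129 128 131 131  13 105 105]
 [105 104 206 247 243 210 171 173 173 170 173 175 176 130 129 108 109]
 [104 108 105 211 214 183 176 172 172 174 171 177 178 176 129 104 105]
 [107 106 105 186 192 174 174 171 171 174 176 176 176 176 128 106 103]
 [107 113 113 106 172 173 173 172 174 177 175 177 177 175 129 108 107]
 [105 111 113 111 104 108 107 172 173 174 179 179 177 174 130 106 103]
 [107 115 114 116 108 107 104 127 118 173 175 177 178 176 133 106 104]
 [103 113 115 106 106 105 107 133 118 173 175 177 177 173 131 107 106]
 [109 104 107 112 109 106 104 127 131 117 175 176 171 128 129 105 106]
 [108 107 106 103 105 104 107 104 129 127 120 120 122 128 128 106 108]
 [106 105 107 106 109 107 106  19 127 129 131 129 129 128  10 105 106]
 [ 13  11  12  10  11   9  15  15  14 129 130 134 129  11  10  11  11]
 [ 14  12  16  14  11  10   8  12  16  16  15  18  10  11  11  12  11]]
```

View pics/crop0.png

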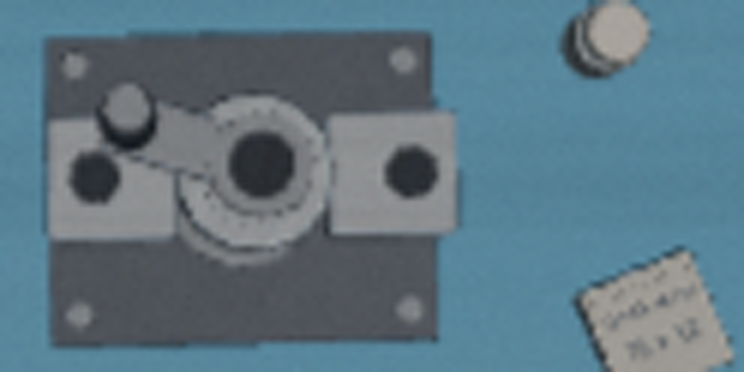

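```bash
python3 - <<'E'
from h import *
print('hub',ray('top',283.3,187,.177),'cap',ray('top',260.8,177.3,.2445))
f=np.load('pics/top0.npz'); P=cloud('top',f['d'])[160:222,244:320].reshape(-1,3)
q=P[(P[:,2]>.122)&(P[:,2]<.14)]; (x,y),r=cv2.minEnclosingCircle(q[:,:2].astype(np.float32)); print('boss',x,y,r)
q=P[(P[:,2]>.195)&(P[:,2]<.26)]; print('sleeve',q[:,:2].mean(0),len(q))
# side view: black sleeve
f=np.load('pics/side0.npz'); S=cloud('side',f['d']); m=(f['p'].max(2)<60); m[:135]=0;m[165:]=0;m[:,:245]=0;m[:,275:]=0
q=S[m]; q=q[(q[:,0]>.4)&(q[:,0]<.6)&(q[:,2]>.1)]; print(len(q),q.mean(0),q.min(0),q.max(0))
E
```

```text
hub [ 0.52482507 -0.05683299  0.177     ] cap [ 0.53884571 -0.01372906  0.2445    ]
boss 0.5252349972724915 -0.05644158273935318 0.026677923277020454
sleeve [ 0.53699101 -0.01336769] 83
101 [ 0.53311582 -0.01965007  0.19236569] [ 0.52677324 -0.02332585  0.17405609] [ 0.5413031  -0.01182048  0.2089563 ]
```

>>> {"api": "drive_tool", "payload": {"moves": [{"dx": 0, "dy": 0, "dz": 5, "yaw": -0.13}, {"dx": 2.5, "dy": -2.5, "dz": 3.5, "yaw": -0.13}, {"dx": 2.5, "dy": -4, "dz": 1, "yaw": -0.13}, {"dx": 2.5, "dy": -4.2, "yaw": -0.13}, {"dx": 2.5, "dy": -4.2, "yaw": -0.13}, {"dx": 2.5, "dy": -4.2, "yaw": -0.13}, {"dx": 2.5, "dy": -4.2, "yaw": -0.13}, {"dx": 2.5, "dy": -4.2, "yaw": -0.13}, {"dx": 2.5, "dy": -4.2, "yaw": -0.13}, {"dx": 2.5, "dy": -4.2, "yaw": -0.13}]}}

```text
invalid input
```

>>> {"api": "drive_tool", "payload": {"moves": [{"dx": 0, "dy": 0, "dz": 5, "yaw": -0.13, "fingers": 0}, {"dx": 2.5, "dy": -2.5, "dz": 3.5, "yaw": -0.13, "fingers": 0}, {"dx": 2.5, "dy": -4, "dz": 1, "yaw": -0.13, "fingers": 0}, {"dx": 2.5, "dy": -4.2, "dz": 0, "yaw": -0.13, "fingers": 0}, {"dx": 2.5, "dy": -4.2, "dz": 0, "yaw": -0.13, "fingers": 0}, {"dx": 2.5, "dy": -4.2, "dz": 0, "yaw": -0.13, "fingers": 0}, {"dx": 2.5, "dy": -4.2, "dz": 0, "yaw": -0.13, "fingers": 0}, {"dx": 2.5, "dy": -4.2, "dz": 0, "yaw": -0.13, "fingers": 0}, {"dx": 2.5, "dy": -4.2, "dz": 0, "yaw": -0.13, "fingers": 0}, {"dx": 2.5, "dy": -4.2, "dz": 0, "yaw": -0.13, "fingers": 0}], "squeeze": 20}}

```text
t: 1.1
tcp_pos: [0.3742, 0.265, 0.298]
ee_rot: [-3.134, 0.007, 0.012]
wrist_force: [0.4, 0.2, 0.2]
grip_width: 0.0941
```

>>> {"api": "drive_tool", "payload": {"moves": [{"dx": 2.4, "dy": -4, "dz": 0, "yaw": 0, "fingers": 0}, {"dx": 2.4, "dy": -4, "dz": 0, "yaw": 0, "fingers": 0}, {"dx": 2.4, "dy": -4, "dz": 0, "yaw": 0, "fingers": 0}, {"dx": 2.4, "dy": -4, "dz": 0, "yaw": 0, "fingers": 0}, {"dx": 2.4, "dy": -4, "dz": 0, "yaw": 0, "fingers": 0}, {"dx": 2.4, "dy": -4, "dz": 0, "yaw": 0, "fingers": 0}, {"dx": 1.5, "dy": -3, "dz": 0, "yaw": 0, "fingers": 0}, {"dx": 0, "dy": 0, "dz": 0, "yaw": 0, "fingers": 0}, {"dx": 0, "dy": 0, "dz": 0, "yaw": 0, "fingers": 0}]}}

```text
t: 2.0
tcp_pos: [0.5373, -0.0245, 0.2965]
ee_rot: [-3.137, 0.027, 0.015]
wrist_force: [-0.2, 0.5, -0.1]
grip_width: 0.0936
```

>>> {"api": "drive_tool", "payload": {"moves": [{"dx": 0, "dy": 1.1, "dz": 0, "yaw": 0, "fingers": 0}, {"dx": 0, "dy": 0, "dz": -3, "yaw": 0, "fingers": 0}, {"dx": 0, "dy": 0, "dz": -3, "yaw": 0, "fingers": 0}, {"dx": 0, "dy": 0, "dz": -2.5, "yaw": 0, "fingers": 0}, {"dx": 0, "dy": 0, "dz": -1, "yaw": 0, "fingers": 0}, {"dx": 0, "dy": 0, "dz": 0, "yaw": 0, "fingers": 0}]}}

```text
t: 2.6
tcp_pos: [0.5352, 0.0018, 0.1992]
ee_rot: [-3.129, 0.002, 0.015]
wrist_force: [-0.8, -0.0, 0.6]
grip_width: 0.094
```

```bash
python3 - <<'E'
from h import *
p,d=shot('side','side1'); cv2.imwrite('pics/c1.png',cv2.resize(p[80:280,180:360],None,fx=3,fy=3,interpolation=cv2.INTER_CUBIC))
E
```

```text
(no output)
```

View pics/c1.png

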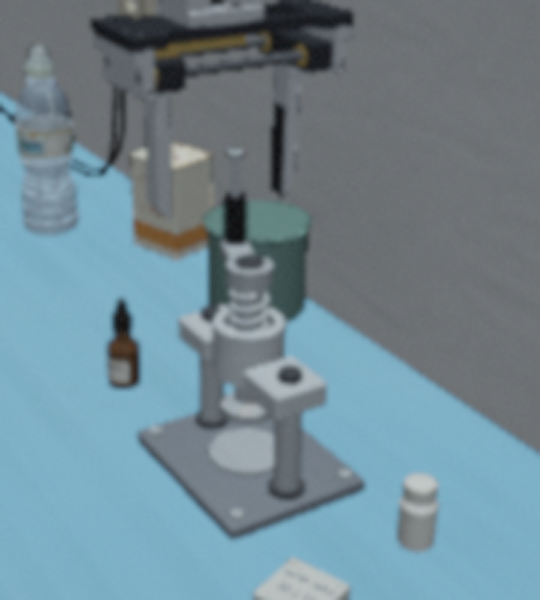

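The picture shows the fingers straddling the black sleeve (crop (235,215)), the near finger at x≈160 and the far one at x≈283. The TCP reads 15 mm too far in y, so I'll correct that before descending.

>>> {"api": "drive_tool", "payload": {"moves": [{"dx": 0, "dy": 0, "dz": 0, "yaw": 0, "fingers": 0}, {"dx": 0.1, "dy": -1.0, "dz": -0.8, "yaw": 0, "fingers": 0}, {"dx": 0, "dy": 0, "dz": 0, "yaw": 0, "fingers": 0}, {"dx": 0, "dy": 0, "dz": 0, "yaw": 0, "fingers": 0}]}}

```text
t: 3.05
tcp_pos: [0.5393, -0.0081, 0.1948]
ee_rot: [-3.128, -0.001, 0.003]
wrist_force: [-0.0, 0.2, -0.0]
grip_width: 0.094
```

>>> {"api": "drive_tool", "payload": {"moves": [{"dx": 0, "dy": -0.5, "dz": -0.6, "yaw": 0, "fingers": 0}, {"dx": 0, "dy": 0, "dz": -0.6, "yaw": 0, "fingers": 0}, {"dx": 0, "dy": 0, "dz": 0, "yaw": 0, "fingers": 0}, {"dx": 0, "dy": 0, "dz": 0, "yaw": 0, "fingers": 0}]}}

```text
t: 3.45
tcp_pos: [0.5394, -0.0145, 0.1822]
ee_rot: [-3.129, 0.001, 0.002]
wrist_force: [0.7, -0.1, -0.4]
grip_width: 0.094
```

>>> {"api": "drive_tool", "payload": {"moves": [{"dx": 0, "dy": 0, "dz": 0, "yaw": 0, "fingers": 1}, {"dx": 0, "dy": 0, "dz": 0, "yaw": 0, "fingers": 1}, {"dx": 0, "dy": 0, "dz": 0, "yaw": 0, "fingers": 1}, {"dx": 0, "dy": 0, "dz": 0, "yaw": 0, "fingers": 1}, {"dx": 0, "dy": 0, "dz": 0, "yaw": 0, "fingers": 1}, {"dx": 0, "dy": 0, "dz": 0, "yaw": 0, "fingers": 1}, {"dx": 0, "dy": 0, "dz": 0, "yaw": 0, "fingers": 1}, {"dx": 0, "dy": 0, "dz": 0, "yaw": 0, "fingers": 1}], "squeeze": 25}}

```text
t: 4.25
tcp_pos: [0.5397, -0.0139, 0.1824]
ee_rot: [-3.128, 0.0, 0.001]
wrist_force: [0.1, -0.1, -0.2]
grip_width: 0.0338
```

>>> {"api": "drive_tool", "payload": {"moves": [{"dx": 0, "dy": 0, "dz": 0, "yaw": 0, "fingers": 1}, {"dx": 0, "dy": 0, "dz": 0, "yaw": 0, "fingers": 1}, {"dx": 0, "dy": 0, "dz": 0, "yaw": 0, "fingers": 1}, {"dx": 0, "dy": 0, "dz": 0, "yaw": 0, "fingers": 1}, {"dx": 0, "dy": 0, "dz": 0, "yaw": 0, "fingers": 1}]}}

```text
t: 4.75
tcp_pos: [0.5389, -0.0141, 0.1823]
ee_rot: [-3.128, 0.0, 0.003]
wrist_force: [-0.5, 0.3, 0.6]
grip_width: 0.0174
```

>>> {"api": "drive_tool", "payload": {"moves": [{"dx": 0, "dy": 0, "dz": 0.4, "yaw": 0, "fingers": 1}, {"dx": 0, "dy": 0, "dz": 0.4, "yaw": 0, "fingers": 1}, {"dx": 0, "dy": 0, "dz": 0, "yaw": 0, "fingers": 1}, {"dx": 0, "dy": 0, "dz": 0, "yaw": 0, "fingers": 1}]}}

```text
t: 5.15
tcp_pos: [0.539, -0.0142, 0.191]
ee_rot: [-3.128, 0.001, 0.003]
wrist_force: [-1.3, -0.0, -0.6]
grip_width: 0.017
```

```bash
cat > ht.py <<'E'
from h import *
import sys
C=np.array([.525,-.0567]); k=sys.argv[1]
s=bot.sense(); v=s['tcp_pos'][:2]-C
print('t',s['t'],'ang',round(np.degrees(np.arctan2(v[1],v[0])),1),'r',round(np.hypot(*v)*1e3,1),'tcp',s['tcp_pos'].round(4),'F',s['wrist_force'].round(1),'w',round(s['grip_width'],4))
for n in('side','top'):
    p,d=shot(n,n+k); P=cloud(n,d); m=(np.hypot(*(P[...,:2]-C).transpose(2,0,1))<.012)&(P[...,2]>.135)&(P[...,2]<.2)&(d>0)
    z=P[m][:,2]; print(n,m.sum(), np.percentile(z,[50,75,90,97]).round(4) if len(z)>5 else '')
E
python3 ht.py 2; python3 - <<'E'
from h import *
a=np.hstack([cv2.resize(np.load(f'pics/{n}2.npz')['p'][y:y+110,x:x+110],(400,400),interpolation=cv2.INTER_CUBIC) for n,x,y in(('side',205,110),('top',228,130))])
cv2.imwrite('pics/c2.png',a)
E
```

```text
t 5.15 ang 71.8 r 44.8 tcp [ 0.539  -0.0142  0.191 ] F [-1.3 -0.  -0.6] w 0.017
side 78 [0.1724 0.1755 0.176  0.1764]
top 0
```

View pics/c2.png

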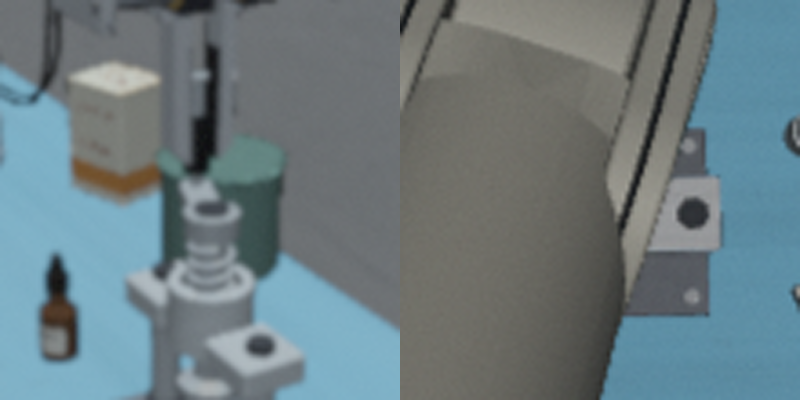

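The crop shows the sleeve held between the fingers, just clear of the arm, with the hub at (210,210). The top view is blocked by the wrist, so I'll track the hub height with the side camera's depth. Next I turn backward.

>>> {"api": "drive_tool", "payload": {"moves": [{"dx": -0.65, "dy": 0.16, "dz": 0, "yaw": 0, "fingers": 1}, {"dx": -0.67, "dy": 0.06, "dz": 0, "yaw": 0, "fingers": 1}, {"dx": -0.67, "dy": -0.04, "dz": 0, "yaw": 0, "fingers": 1}, {"dx": 0, "dy": 0, "dz": 0, "yaw": 0, "fingers": 1}, {"dx": 0, "dy": 0, "dz": 0, "yaw": 0, "fingers": 1}]}}

```text
t: 5.75
tcp_pos: [0.5225, -0.0115, 0.1925]
ee_rot: [-3.128, -0.0, -0.014]
wrist_force: [2.4, -0.9, -0.5]
grip_width: 0.0173
```

```bash
sed -i "s/for n in('side','top')/for n in('side',)/" ht.py
cat >> ht.py <<'E'
if len(sys.argv)>2:
    st,n=float(sys.argv[2]),int(sys.argv[3]); a=np.arctan2(v[1],v[0]); q=s['tcp_pos'][:2]
    for i in range(n):
        a+=st; w=C+.045*np.array([np.cos(a),np.sin(a)]); print(((w-q)*100).round(2)); q=w
E
python3 ht.py 3 .12 3
```

```text
t 5.75 ang 93.2 r 45.2 tcp [ 0.5225 -0.0115  0.1925] F [ 2.4 -0.9 -0.5] w 0.0173
side 77 [0.1733 0.1758 0.1762 0.1764]
[-0.53 -0.09]
[-0.52 -0.13]
[-0.51 -0.19]
```

>>> {"api": "drive_tool", "payload": {"moves": [{"dx": -0.65, "dy": -0.09, "dz": 0, "yaw": 0, "fingers": 1}, {"dx": -0.6, "dy": -0.16, "dz": 0, "yaw": 0, "fingers": 1}, {"dx": -0.3, "dy": -0.11, "dz": 0, "yaw": 0, "fingers": 1}, {"dx": 0, "dy": 0, "dz": 0, "yaw": 0, "fingers": 1}]}}

```text
t: 6.2
tcp_pos: [0.5071, -0.0146, 0.1928]
ee_rot: [-3.127, -0.001, -0.018]
wrist_force: [2.0, 0.4, 0.6]
grip_width: 0.0175
```

```bash
python3 ht.py 4 .13 3
```

```text
t 6.2 ang 113.0 r 45.7 tcp [ 0.5071 -0.0146  0.1928] F [2.  0.4 0.6] w 0.0175
side 69 [0.1736 0.1762 0.1765 0.1768]
[-0.49 -0.33]
[-0.48 -0.33]
[-0.44 -0.39]
```

>>> {"api": "drive_tool", "payload": {"moves": [{"dx": -0.6, "dy": -0.3, "dz": 0, "yaw": 0, "fingers": 1}, {"dx": -0.48, "dy": -0.33, "dz": 0, "yaw": 0, "fingers": 1}, {"dx": -0.25, "dy": -0.2, "dz": 0, "yaw": 0, "fingers": 1}, {"dx": 0, "dy": 0, "dz": 0, "yaw": 0, "fingers": 1}]}}

```text
t: 6.65
tcp_pos: [0.4927, -0.0232, 0.1927]
ee_rot: [-3.127, -0.001, -0.018]
wrist_force: [1.2, -1.8, 0.8]
grip_width: 0.0175
```

```bash
python3 ht.py 5 .13 3
```

```text
t 6.65 ang 134.0 r 46.5 tcp [ 0.4927 -0.0232  0.1927] F [ 1.2 -1.8  0.8] w 0.0175
side 81 [0.1743 0.1766 0.1773 0.1777]
[-0.29 -0.54]
[-0.33 -0.48]
[-0.27 -0.52]
```

>>> {"api": "drive_tool", "payload": {"moves": [{"dx": -0.38, "dy": -0.52, "dz": 0, "yaw": 0, "fingers": 1}, {"dx": -0.33, "dy": -0.48, "dz": 0, "yaw": 0, "fingers": 1}, {"dx": -0.17, "dy": -0.32, "dz": 0, "yaw": 0, "fingers": 1}, {"dx": 0, "dy": 0, "dz": 0, "yaw": 0, "fingers": 1}]}}

```text
t: 7.1
tcp_pos: [0.482, -0.0379, 0.1923]
ee_rot: [-3.127, 0.0, -0.014]
wrist_force: [1.7, 0.9, 0.1]
grip_width: 0.0176
```

```bash
python3 ht.py 6 .13 3
```

```text
t 7.1 ang 156.4 r 46.9 tcp [ 0.482  -0.0379  0.1923] F [1.7 0.9 0.1] w 0.0176
side 66 [0.167  0.1678 0.1681 0.1686]
[-0.02 -0.63]
[-0.13 -0.57]
[-0.05 -0.58]
```

The spindle has dropped: the hub went from about 176.6 to 167.8 mm between crank angles 134° and 156°. I'll lower the hand 10 mm so the sleeve stays inside its 30 mm slide, then refit the axis from the track.

>>> {"api": "drive_tool", "payload": {"moves": [{"dx": 0, "dy": 0, "dz": -0.4, "yaw": 0, "fingers": 1}, {"dx": 0, "dy": 0, "dz": -0.4, "yaw": 0, "fingers": 1}, {"dx": 0, "dy": 0, "dz": -0.2, "yaw": 0, "fingers": 1}, {"dx": 0, "dy": 0, "dz": 0, "yaw": 0, "fingers": 1}]}}

```text
t: 7.55
tcp_pos: [0.482, -0.0381, 0.1812]
ee_rot: [-3.128, -0.001, -0.014]
wrist_force: [2.8, 0.6, -0.1]
grip_width: 0.0175
```

```bash
python3 - <<'E'
import numpy as np
from scipy.optimize import least_squares
p=np.array([(.539,-.0142),(.5225,-.0115),(.5071,-.0146),(.4927,-.0232),(.482,-.0379)])
r=least_squares(lambda c:np.hypot(*(p-c).T)-.045,[.525,-.057]);C=r.x;print(C,r.fun)
v=p-C;print(np.degrees(np.arctan2(v[:,1],v[:,0])))
open('C.txt','w').write(f'{C[0]} {C[1]}')
E
sed -i "s/^C=.*;/C=np.loadtxt('C.txt');/" ht.py; python3 ht.py 7 -.17 10
python3 - <<'E'
from h import *
cv2.imwrite('pics/c7.png',cv2.resize(np.load('pics/side7.npz')['p'][90:250,190:350],(600,600),interpolation=cv2.INTER_CUBIC))
E
```

```text
[ 0.52309737 -0.05645602] [ 1.49359755e-04 -4.00129749e-05 -1.91048311e-04  5.51098781e-05
  9.23467009e-05]
[ 69.37667497  90.76129589 110.9168573  132.42859827 155.70018101]
t 7.55 ang 156.0 r 45.0 tcp [ 0.482  -0.0381  0.1812] F [ 2.8  0.6 -0.1] w 0.0175
side 73 [0.166  0.1679 0.1682 0.1686]
[0.37 0.67]
[0.48 0.6 ]
[0.57 0.51]
[0.65 0.4 ]
[0.71 0.29]
[0.75 0.16]
[0.76 0.04]
[ 0.76 -0.09]
[ 0.73 -0.22]
[ 0.68 -0.34]
```

View pics/c7.png

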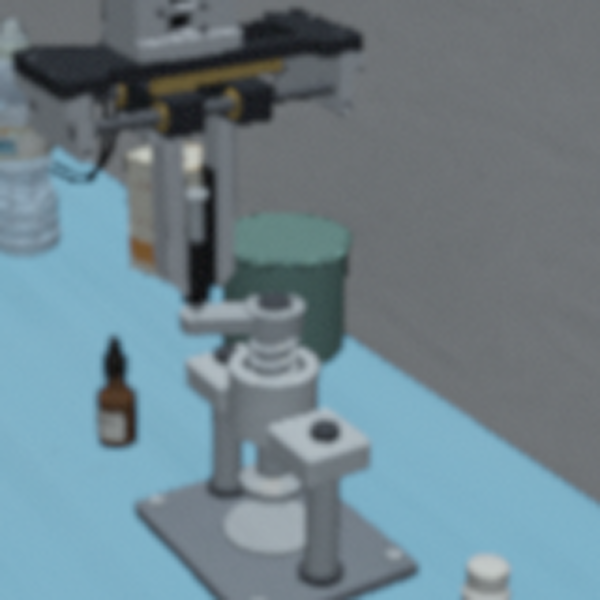

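The view shows the sleeve at (200,280) in the grip, the arm a little below it, and the hub at (275,300). The circle fit is within 0.2 mm. Next I turn forward.

>>> {"api": "drive_tool", "payload": {"moves": [{"dx": 0.37, "dy": 0.67, "dz": 0, "yaw": 0, "fingers": 1}, {"dx": 0.48, "dy": 0.6, "dz": 0, "yaw": 0, "fingers": 1}, {"dx": 0.57, "dy": 0.51, "dz": 0, "yaw": 0, "fingers": 1}, {"dx": 0.65, "dy": 0.4, "dz": 0, "yaw": 0, "fingers": 1}, {"dx": 0.71, "dy": 0.29, "dz": 0, "yaw": 0, "fingers": 1}, {"dx": 0.75, "dy": 0.16, "dz": 0, "yaw": 0, "fingers": 1}, {"dx": 0.76, "dy": 0.04, "dz": 0, "yaw": 0, "fingers": 1}, {"dx": 0.76, "dy": -0.09, "dz": 0, "yaw": 0, "fingers": 1}, {"dx": 0, "dy": 0, "dz": 0, "yaw": 0, "fingers": 1}]}}

```text
t: 8.5
tcp_pos: [0.5255, -0.0113, 0.1779]
ee_rot: [-3.129, -0.001, 0.023]
wrist_force: [-0.2, -1.8, -0.3]
grip_width: 0.0173
```

```bash
python3 ht.py 8 -.17 10
```

```text
t 8.5 ang 87.0 r 45.3 tcp [ 0.5255 -0.0113  0.1779] F [-0.2 -1.8 -0.3] w 0.0173
side 64 [0.1649 0.1657 0.1663 0.1666]
[ 0.76 -0.13]
[ 0.73 -0.23]
[ 0.68 -0.35]
[ 0.61 -0.46]
[ 0.52 -0.56]
[ 0.42 -0.64]
[ 0.31 -0.7 ]
[ 0.18 -0.74]
[ 0.06 -0.76]
[-0.07 -0.76]
```

>>> {"api": "drive_tool", "payload": {"moves": [{"dx": 0.76, "dy": -0.13, "dz": 0.05, "yaw": 0, "fingers": 1}, {"dx": 0.73, "dy": -0.23, "dz": 0.05, "yaw": 0, "fingers": 1}, {"dx": 0.68, "dy": -0.35, "dz": 0.03, "yaw": 0, "fingers": 1}, {"dx": 0.61, "dy": -0.46, "dz": 0.03, "yaw": 0, "fingers": 1}, {"dx": 0.52, "dy": -0.56, "dz": 0.03, "yaw": 0, "fingers": 1}, {"dx": 0.42, "dy": -0.64, "dz": 0.03, "yaw": 0, "fingers": 1}, {"dx": 0.31, "dy": -0.7, "dz": 0, "yaw": 0, "fingers": 1}, {"dx": 0.18, "dy": -0.74, "dz": 0, "yaw": 0, "fingers": 1}, {"dx": 0.06, "dy": -0.76, "dz": 0, "yaw": 0, "fingers": 1}, {"dx": -0.07, "dy": -0.76, "dz": 0, "yaw": 0, "fingers": 1}]}}

```text
t: 9.55
tcp_pos: [0.5698, -0.0597, 0.1797]
ee_rot: [-3.116, -0.007, 0.03]
wrist_force: [-3.4, 3.1, -0.8]
grip_width: 0.0174
```

```bash
python3 ht.py 9 -.17 10
```

```text
t 9.55 ang -4.0 r 46.8 tcp [ 0.5698 -0.0597  0.1797] F [-3.4  3.1 -0.8] w 0.0174
side 67 [0.1618 0.1625 0.1628 0.1635]
[-0.3  -0.74]
[-0.24 -0.72]
[-0.36 -0.67]
[-0.47 -0.6 ]
[-0.57 -0.51]
[-0.64 -0.41]
[-0.7 -0.3]
[-0.74 -0.17]
[-0.76 -0.04]
[-0.76  0.09]
```

>>> {"api": "drive_tool", "payload": {"moves": [{"dx": -0.15, "dy": -0.74, "dz": 0, "yaw": 0, "fingers": 1}, {"dx": -0.24, "dy": -0.72, "dz": 0.02, "yaw": 0, "fingers": 1}, {"dx": -0.36, "dy": -0.67, "dz": 0.02, "yaw": 0, "fingers": 1}, {"dx": -0.47, "dy": -0.6, "dz": 0.02, "yaw": 0, "fingers": 1}, {"dx": -0.57, "dy": -0.51, "dz": 0.02, "yaw": 0, "fingers": 1}, {"dx": -0.64, "dy": -0.41, "dz": 0.02, "yaw": 0, "fingers": 1}, {"dx": -0.7, "dy": -0.3, "dz": 0, "yaw": 0, "fingers": 1}, {"dx": -0.74, "dy": -0.17, "dz": 0, "yaw": 0, "fingers": 1}, {"dx": -0.76, "dy": -0.04, "dz": 0, "yaw": 0, "fingers": 1}]}}

```text
t: 10.5
tcp_pos: [0.529, -0.1034, 0.1834]
ee_rot: [-3.113, -0.007, 0.001]
wrist_force: [2.5, 5.1, -0.3]
grip_width: 0.0171
```

```bash
python3 ht.py 10 -.17 10
```

```text
t 10.5 ang -82.8 r 47.3 tcp [ 0.529  -0.1034  0.1834] F [ 2.5  5.1 -0.3] w 0.0171
side 59 [0.1597 0.1603 0.1607 0.1613]
[-0.79  0.19]
[-0.76  0.1 ]
[-0.73  0.23]
[-0.68  0.35]
[-0.61  0.46]
[-0.53  0.55]
[-0.43  0.63]
[-0.31  0.7 ]
[-0.19  0.74]
[-0.06  0.76]
```

>>> {"api": "drive_tool", "payload": {"moves": [{"dx": -0.76, "dy": 0.1, "dz": 0, "yaw": 0, "fingers": 1}, {"dx": -0.76, "dy": 0.1, "dz": 0, "yaw": 0, "fingers": 1}, {"dx": -0.73, "dy": 0.23, "dz": 0, "yaw": 0, "fingers": 1}, {"dx": -0.68, "dy": 0.35, "dz": 0, "yaw": 0, "fingers": 1}, {"dx": -0.61, "dy": 0.46, "dz": 0, "yaw": 0, "fingers": 1}, {"dx": -0.53, "dy": 0.55, "dz": 0, "yaw": 0, "fingers": 1}, {"dx": -0.43, "dy": 0.63, "dz": 0, "yaw": 0, "fingers": 1}, {"dx": -0.31, "dy": 0.7, "dz": 0, "yaw": 0, "fingers": 1}, {"dx": -0.19, "dy": 0.74, "dz": 0, "yaw": 0, "fingers": 1}, {"dx": 0, "dy": 0, "dz": 0, "yaw": 0, "fingers": 1}]}}

```text
t: 11.55
tcp_pos: [0.4813, -0.0755, 0.1871]
ee_rot: [-3.132, 0.003, -0.028]
wrist_force: [1.7, 0.9, -0.7]
grip_width: 0.0174
```

```bash
python3 - <<'E'
import numpy as np
from h import bot
from scipy.optimize import least_squares
p=np.array([(.539,-.0142),(.5225,-.0115),(.5071,-.0146),(.4927,-.0232),(.482,-.0379),(.5255,-.0113),(.5698,-.0597),(.529,-.1034),bot.sense()['tcp_pos'][:2]])
r=least_squares(lambda c:np.hypot(*(p-c).T)-.045,[.525,-.057]);C=r.x;print(C,r.fun)
v=p-C;print(np.degrees(np.arctan2(v[:,1],v[:,0])))
open('C.txt','w').write(f'{C[0]} {C[1]}')
E
python3 ht.py 11 -.1 8
```

```text
[ 0.52338407 -0.05687771] [0.00044496 0.00038632 0.00030536 0.00055986 0.00052796 0.0006268
 0.00150165 0.00186003 0.00101648]
[  69.90224626   91.11612578  111.06514891  132.33693986  155.36498234
   87.34197458   -3.47954713  -83.11685833 -156.12855352]
t 11.55 ang -156.1 r 46.0 tcp [ 0.4813 -0.0755  0.1871] F [ 1.7  0.9 -0.7] w 0.0174
side 53 [0.1578 0.1585 0.1587 0.159 ]
[-0.07  0.46]
[-0.12  0.43]
[-0.07  0.44]
[-0.03  0.45]
[0.02 0.45]
[0.06 0.45]
[0.1  0.44]
[0.15 0.43]
```

>>> {"api": "drive_tool", "payload": {"moves": [{"dx": -0.12, "dy": 0.5, "dz": -0.05, "yaw": 0, "fingers": 1}, {"dx": -0.12, "dy": 0.45, "dz": -0.05, "yaw": 0, "fingers": 1}, {"dx": -0.07, "dy": 0.44, "dz": -0.05, "yaw": 0, "fingers": 1}, {"dx": -0.03, "dy": 0.45, "dz": -0.05, "yaw": 0, "fingers": 1}, {"dx": 0.02, "dy": 0.45, "dz": -0.05, "yaw": 0, "fingers": 1}, {"dx": 0.06, "dy": 0.45, "dz": -0.05, "yaw": 0, "fingers": 1}, {"dx": 0.1, "dy": 0.44, "dz": -0.05, "yaw": 0, "fingers": 1}, {"dx": 0.15, "dy": 0.43, "dz": -0.05, "yaw": 0, "fingers": 1}, {"dx": 0, "dy": 0, "dz": 0, "yaw": 0, "fingers": 1}]}}

```text
t: 12.5
tcp_pos: [0.4816, -0.0379, 0.1825]
ee_rot: [-3.135, 0.004, -0.028]
wrist_force: [1.6, -1.5, -1.4]
grip_width: 0.0171
```

```bash
python3 ht.py 12 -.1 4
```

```text
t 12.5 ang 155.6 r 45.9 tcp [ 0.4816 -0.0379  0.1825] F [ 1.6 -1.5 -1.4] w 0.0171
side 50 [0.1575 0.1582 0.1585 0.1587]
[0.29 0.36]
[0.25 0.38]
[0.28 0.35]
[0.32 0.32]
```

>>> {"api": "drive_tool", "payload": {"moves": [{"dx": 0.28, "dy": 0.42, "dz": 0, "yaw": 0, "fingers": 1}, {"dx": 0.2, "dy": 0.3, "dz": 0, "yaw": 0, "fingers": 1}, {"dx": 0, "dy": 0, "dz": 0, "yaw": 0, "fingers": 1}, {"dx": 0, "dy": 0, "dz": 0, "yaw": 0, "fingers": 1}, {"dx": 0, "dy": 0, "dz": 0, "yaw": 0, "fingers": 1}]}}

```text
t: 13.05
tcp_pos: [0.4864, -0.0298, 0.1824]
ee_rot: [-3.134, 0.004, -0.027]
wrist_force: [-0.1, -1.4, -0.8]
grip_width: 0.0173
```

```bash
python3 ht.py 13; python3 - <<'E'
from h import *
p=np.load('pics/side13.npz')['p']; cv2.imwrite('pics/c13.png',cv2.resize(p[90:300,180:360],(600,600*7//6-100),interpolation=cv2.INTER_CUBIC))
E
```

```text
t 13.05 ang 143.8 r 45.9 tcp [ 0.4864 -0.0298  0.1824] F [-0.1 -1.4 -0.8] w 0.0173
side 50 [0.1572 0.1576 0.158  0.1583]
```

View pics/c13.png

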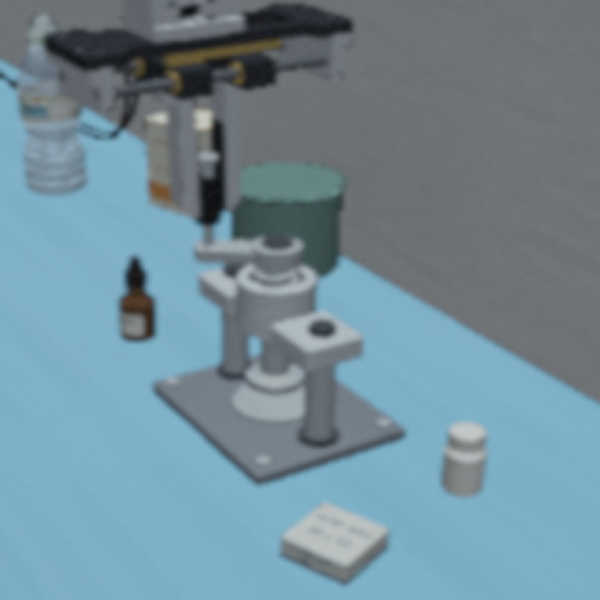

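The final view shows the sleeve at (208,190) still gripped and the arm lowered. The bottle (136,300), jar (464,460) and box (335,540) are where they stood. I'll hand the job in.

```bash
python3 -c "
from rig import bot
print(bot.sign_off())"
```

```text
the job is handed in; nothing more can be done
None
```

I took the sleeve and turned the crank backward about 1.5 rad (86°) until the spindle dropped. I then turned it forward one full turn and handed the job in at about 13 s, still gripping the sleeve.

- **Drop:** the hub top fell from about 176.6 to 167.8 mm. This happened somewhere between crank angles 132° and 155°, and I took the middle, 144°, as the drop point.
- **Forward turn:** the crank ended at 143.8°, which is 371.6° forward of where I stopped turning backward. That makes it one full turn from the drop, give or take about 12°, because I only know the drop point to within that range.
- **Height:** the hub came down from 167.9 to 157.6 mm. That is 10.3 mm, as the 10 mm pitch predicts for 371.6°.
- **Grip and forces:** the finger opening was 17.3 mm at the end. Every wrist force I read was about 6 N or less, though I only read it at the end of each move call.
- **Other objects:** in the last picture the bottle, jar and box looked upright and where they stood. I judged that by eye and did not measure them again.
- **Disagreements:** the tool's distance from the fitted axis reached about 46–47 mm on the far side, against the nominal 45 mm. The first approach also ended 15 mm off in y, which I corrected before gripping.

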